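# Close the pump coupling: by hand, then with the wrench

### The job

Close the brass coupling nut on the pump unit: turn it clockwise by hand until its pointer is at the single-line mark (finger-tight) and no further by hand, then use the big wrench lying on the bench to turn it on until the pointer is at the double-line mark, without overshooting. Then lay the wrench gently (set down, not dropped) on the tool shelf in the empty place of the row, on the dark silhouette, jaw the same way as its neighbours, leaving the other wrenches and the glassware where they are.

Things in the scene. Friction and masses are not known exactly. Their poses are not given: they have to be found in the camera images.
- pump_unit: Fixed white box 100 x 100 x 45 mm, dark panel on its -x side, with a post carrying a white dial disc (radius 52 mm, top 64 mm above the bench). Origin under the box's centre, on the nut's axis; z up. Radial black lines on the dial (radius 36 to 51 mm): a single line at 1.2 rad and a double line about 2.2 rad, clockwise from above, counted from the unit's +x axis.
- coupling (a joint): Turn of the nut about its vertical axis, rad, clockwise from above: angle of its dark pointer, counted from the pump unit's +x axis. Starts at -0.1 to 0.3; 1.2 = single-line mark (finger-tight), 2.2 = double-line mark (tight). No stop at the marks (thread ends at 2.9); friction of about 0.25 N m holds the nut where it is left. It neither rises nor sinks.
- hex_nut (a point): Brass hex of the captive nut: 30 mm across flats, 26 mm tall. Origin on its axis at the hex's underside, 67.5 mm above the bench; z up. Turns with the nut; +x is along the pointer. Flats face +y, -y and every 60 degrees; corners point along x. Under it a round flange, radius 25.5, 3 mm thick, pointer out to radius 37 mm. A fixed stub, radius 9, rises through it to 106 mm above the bench.
- nut_top (a point): Centre of the top face of the hex, on the nut's axis, 93.5 mm above the bench.
- wrench: Big open-ended wrench, about 0.18 kg, lying flat on the bench. Origin on its underside at the grip, x to the open jaw, z up. Black grip 100 x 18 x 12 mm (x -70 to +30), then a shank 16 mm wide, 8 thick. Centre of mass about 26 mm from the origin towards the jaw. Fits the nut with about 0.16 rad of play each way.
- wrench_jaw (a point): Centre of the wrench's jaw, 105 mm from the wrench's origin along its x, 4 mm above its underside. Jaw gap 32.4 mm wide (y), open to +x; 11 mm wide prongs end in round tips 17.5 mm beyond this point; the gap's bottom is 20 mm behind it. Head 54.4 mm wide, 8 mm thick.
- tool_shelf: Fixed low aluminium shelf block 250 x 250 mm, 25 mm high. Origin on the bench, 30 mm towards its -x side from its centre. Three places side by side, 70 mm apart along its y; a wrench there lies along the shelf's x.
- gap: Dark flat silhouette (0.8 mm) on the shelf top, marking the empty place of the row, any of the three: a strip for the grip, a round spot for the head. Origin on the shelf's top, 25 mm above the bench, where the wrench's origin belongs; x points where its jaw must point, z up.
- spare_a: Bystander: smaller open-ended wrench lying in another place on the shelf, 70 or 140 mm from the silhouette; head 38 mm wide, grip 16 mm wide. Origin under its grip, x to its jaw.
- spare_b: Bystander: the smallest open-ended wrench, lying in the third place on the shelf; head 33 mm wide, grip 15 mm wide. Origin under its grip, x to its jaw.
- bottle: Bystander: loose amber bottle, radius 26 mm, 100 mm tall, beyond the pump unit. Origin under its centre.
- beaker: Bystander: loose glass beaker, radius 30 mm, 70 mm tall, beyond the pump unit. Origin under its centre.
Things that resemble listed ones, but are neither listed nor needed, are in the scene too. Leave any pink or red look-alike of the pump_unit alone.

How it is judged (in metres and radians):
On the way, in this order (a step that is already met when the one before it is completed fails the run):
1. the nut is turned by hand (fingers on it) to the single-line mark, within 0.2 rad (value of joint coupling between 1 and 1.4 rad and contact force between the fingers and coupling above 1 N), for 0.1 s.
2. the wrench, on the nut, turns it to the double-line mark, within 0.2 rad, without fingers on the nut (value of joint coupling between 2 and 2.4 rad and contact force between wrench and coupling above 0.5 N and contact force between the fingers and coupling below 0.5 N), for 0.05 s.
At the end, for the whole second after the job is handed in: The pointer rests within 0.2 rad of the double-line mark, and the wrench lies flat and still on the shelf on the silhouette: origin within 30 mm along and 20 mm across, direction within 0.2 rad, jaw the same way as the silhouette's head (value of joint coupling between 2 and 2.4 rad and velocity of joint coupling between -0.05 and 0.05 rad/s and x of wrench in the frame of gap between -0.03 and 0.03 m and y of wrench in the frame of gap between -0.02 and 0.02 m and z of wrench in the frame of gap below 0.006 m and angle between the x axis of wrench and the x axis of gap, either way round below 0.2 rad and x of wrench_jaw in the frame of gap above 0.05 m and angle between wrench's own z axis and vertical below 0.1 rad and linear speed of wrench below 0.02 m/s); the robot touches nothing.
It fails at once if the fingers turn the nut well past finger-tight (beyond 1.55 rad with fingers on it) (value of joint coupling above 1.55 rad and contact force between the fingers and coupling above 2 N).
It fails at once if the wrench is used on the nut before it is finger-tight (value of joint coupling below 0.95 rad and contact force between wrench and coupling above 2 N).
It fails at once if the nut is overtightened (beyond 2.5 rad) (value of joint coupling above 2.5 rad).
It fails at once if the wrench is dropped (falls free faster than 0.5 m/s) (linear speed of wrench above 0.5 m/s and contact force between the fingers and wrench below 0.5 N).
It fails at once if another wrench, the bottle or the beaker is moved more than 20 mm, or tipped over (distance of any of spare_a, spare_b, bottle, beaker from where it was at the start of the episode above 0.02 m or angle between any of bottle, beaker's own z axis and vertical above 0.5 rad).
It also fails if it takes over 61 s, if anything falls off the work surface, if the arm or the gripper's body presses on something with over 40 N, if the wrist force passes 120 N, or if a joint passes its speed limit or range.

### The arm

A 6-joint arm with a two-finger parallel gripper is mounted at the origin on the work surface. World frame = base frame: x ahead of the robot, y to its left, z up, the work surface at z = 0. Lengths are in m, angles in degrees, forces in N, time in s.
With the tool pointing down it reaches from about 0.3 to 0.75 m from the base axis. Payload 8.5 kg.
Tool frame: the origin (TCP) lies midway between the tips of the shut fingers; the grasp point (between the pads) lies 19 mm behind it; z points along the fingers, y is the line along which they close (so a half turn about z gives the same grasp; the last joint's range is limited). The gripper opens to 85 mm and grips with 20 to 120 N. Pads are 22 mm wide; open, the fingers measure 114 mm over their backs; the gripper's body (76 mm by 85 mm) begins 54 mm behind the grasp point. The pads swing forward as they close: fully open they stand 13 mm farther back than shut.
Start: joints at [-76.679, 21.807, 74.336, -0, 83.858, -12.336], TCP at [0.238, -0.496, 0.231] pointing down, gripper open.
Joint ranges: [-178.18, 178.18], [-50.72, 133.34], [12.68, 142.11], [-81.47, 261.47], [9.98, 163.14], [-165.26, 165.26]. Speed limits (degrees/s): [136.94, 136.94, 180, 180, 180, 180].

### API

Orientations are given as [roll, pitch, yaw] about the fixed x, y, z axes, in that order (R = Rz(yaw) Ry(pitch) Rx(roll)).
In Python, from station import readout, viewer, order gives the robot as it stands. The module is installed in compiled form; this text tells all that it offers.
- The arm moves only by the shell command python3 -m inch 'ROWS' [FORCE]. ROWS is JSON, a list of rows, each an object with "gripper": the finger opening in mm, from 0 to 85.4; "dp": the shift along the tool's x, y, z in mm, a list of three; "rotation": the turn, a rotation vector about the tool's x, y, z in rad, a list of three. A call has 1 to 10 rows; each row shifts and turns the commanded pose from where the row before left it, along the tool's axes as they then stand; what a row does not reach is not made up. A row lasts 1/12 s, in which the tool goes at most 41.7 mm and 7.16 degrees, less where a joint would pass 70% of its speed; a pose out of reach is approached as far as the arm can. A call is refused whole if a number of a shift passes 41.7 or a number of a turn 0.125, either way. A call with a gripper value outside its range is refused whole. The fingers move at their own pace and stop on an object; FORCE is the grip in N (left out, the last holds). Time passes only in rows, so rows that do not move let the fingers close. It gives the time, the measured TCP pose, the force, the opening and the grip force at its end, in the units of the state.
- readout.get_state(): the state, without advancing time (a new reading comes with each control period).
- viewer.snapshot(name): name is "side" or "top"; returns (picture, depth): 420x560x3 uint8, red, green, blue; 420x560 float32, m along the optical axis (not along the pixel's ray), 0 where there is no reading.
- viewer.camera_model(name): a dict with "mtx" (3x3 intrinsics, pixels), "view" (4x4, takes a point from world to camera coordinates). Camera axes: x right, y down, z forward; pixel columns grow to the right and rows downward; lengths in m; the calibration is good to about 2 mm. A picture is of the moment at which its call begins. camera_model takes no time and is no camera call.
- order.finish_job(): hands the job in; it is judged then, once.
The state is a dict: "time": time; "joint_positions": joint angles; "qvel": joint speeds; "tau": joint torques, N m; "eef_pos": TCP position; "tcp_rot": TCP orientation; "ft_force": force on the tool from outside, world axes, zero at the start; "ft_torque": the same for the moment, N m; "finger_gap": finger opening in m; "grip_force": force on a finger pad.
Only numpy, scipy, OpenCV 4.12 (cv2) and the standard library are available. Lean on these libraries where they do the work, as an engineer would, in place of code of your own. Each camera call takes 0.05 s, during which the arm holds its last target. There are 200 camera calls.

## Working session

There is one attempt and no reset: what is moved stays moved. The work goes in short steps, Python scripts to look and compute and a shell command to move; the robot and the scene stay as the last step left them, time stands still between calls to the robot, and variables do not carry over. Pictures are saved under pics/ and viewed, at most 10 in all, crops included, and the job is handed in when it is done.

```bash
mkdir -p pics
cat > h.py <<'E'
import numpy as np, cv2
from station import readout, viewer, order
def snap(n):
    p,d=viewer.snapshot(n); return p,d,viewer.camera_model(n)
def pt(u,v,d,c):
    z=d[int(v),int(u)]; K=np.array(c['mtx']); V=np.linalg.inv(np.array(c['view']))
    return (V@np.r_[np.linalg.inv(K)@[u,v,1]*z,1])[:3]
def ray(u,v,h,c):
    K=np.array(c['mtx']); V=np.linalg.inv(np.array(c['view']))
    r=V[:3,:3]@np.linalg.inv(K)@[u,v,1]; o=V[:3,3]
    return o+r*(h-o[2])/r[2]
def proj(p,c):
    q=np.array(c['view'])@np.r_[p,1]; q=np.array(c['mtx'])@q[:3]; return q[:2]/q[2]
E
python3 - <<'E'
from h import *
for n in ('top','side'):
    p,d,c=snap(n); cv2.imwrite(f'pics/{n}0.png',cv2.resize(p[:,:,::-1],(800,600))); np.savez(f'{n}0.npz',p=p,d=d)
    print(n,np.round(c['mtx'],1).tolist(),np.round(np.linalg.inv(c['view']),3).tolist())
print(readout.get_state())
E
```

```text
top [[480.8, 0.0, 276.9], [0.0, 480.8, 211.0], [0.0, 0.0, 1.0]] [[-0.027, -0.998, 0.057, 0.406], [-1.0, 0.028, 0.007, 0.038], [-0.008, -0.057, -0.998, 1.541], [0.0, 0.0, 0.0, 1.0]]
side [[513.0, 0.0, 291.2], [0.0, 513.0, 206.8], [0.0, 0.0, 1.0]] [[-0.91, -0.321, 0.261, 0.215], [-0.414, 0.719, -0.558, 0.695], [-0.008, -0.616, -0.788, 0.996], [0.0, 0.0, 0.0, 1.0]]
{'time': 0.1, 'joint_positions': array([-7.66788906e+01,  2.18377632e+01,  7.43792632e+01, -1.28594193e-03,
        8.38583609e+01, -1.23349242e+01]), 'qvel': array([-0.01250228, -0.07698587, -0.07381448, -0.04167901, -0.06585729,
        0.03788519]), 'tau': array([ 3.43260610e-03, -4.49221516e+01, -2.31656814e+01, -1.79278309e-04,
        3.67858287e-03,  8.55483364e-06]), 'eef_pos': array([ 0.23807004, -0.49551296,  0.23077434]), 'tcp_rot': array([-1.79926080e+02, -1.48558016e-02,  2.56561624e+01]), 'ft_force': array([ 0.40379311, -0.30725496, -0.19157596]), 'ft_torque': array([ 0.00819868,  0.03917083, -0.01480617]), 'grip_force': 0.0, 'finger_gap': 0.08564864444797174}
```

View pics/top0.png

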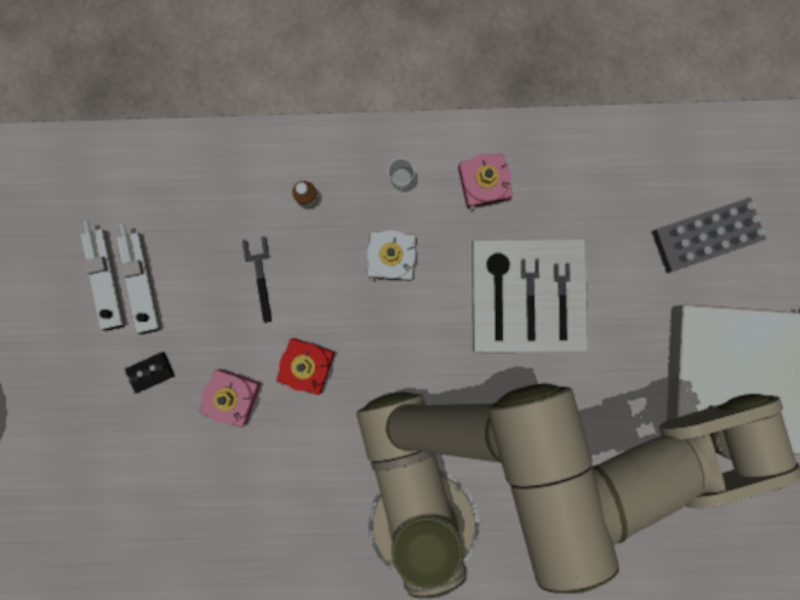

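View pics/side0.png

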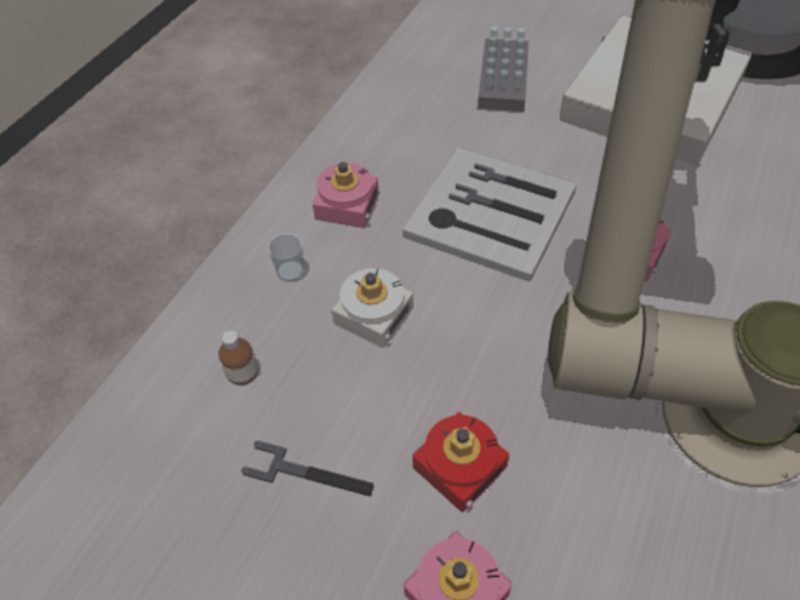

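The white unit at top pixel (391,254) is the only non-pink/red pump unit. The pink ones at (486,180) and (229,398) and the red one at (305,366) are look-alikes. The big wrench is at (258,280), and the silhouette is at (498,295) with its head up (+x). The bottle is at (305,193) and the beaker at (401,174).

Run:
```python
from h import *
c=viewer.camera_model('top'); cs=viewer.camera_model('side')
f=np.load('top0.npz'); p,d=f['p'],f['d']; hsv=cv2.cvtColor(p,cv2.COLOR_RGB2HSV)
g=np.load('side0.npz'); ps=g['p']; hs=cv2.cvtColor(ps,cv2.COLOR_RGB2HSV)
# nut: brass
def brass(h): return cv2.inRange(h,(15,110,70),(32,255,255))
def comp(m,x0,y0,x1,y1):
    k=np.zeros_like(m); k[y0:y1,x0:x1]=m[y0:y1,x0:x1]; v,u=np.nonzero(k); return u,v
u,v=comp(brass(hsv),250,155,300,205); print('brass top',u.mean(),v.mean(),len(u))
(cx,cy),r=cv2.minEnclosingCircle(np.c_[u,v].astype(np.float32)); print('flange',cx,cy,r,ray(cx,cy,.069,c))
m=cv2.inRange(hsv,(0,0,150),(180,40,255)); u,v=comp(m,255,158,295,200);print('white',len(u))
rc=cv2.minAreaRect(np.c_[u,v].astype(np.float32));print(rc)
# wrench bench
dark=cv2.inRange(hsv,(0,0,0),(180,255,50)); 
u,v=comp(dark,165,160,200,230)
P=np.array([ray(a,b,.012,c) for a,b in zip(u,v)]); q=P[:,:2].mean(0); w=np.linalg.svd(P[:,:2]-q)[2][0]
t=(P[:,:2]-q)@w; print('grip',len(u),q,w,t.min(),t.max(),(P[:,:2]-q)@[-w[1],w[0]] .ptp() if 0 else 0)
gr=cv2.inRange(hsv,(0,0,0),(180,255,82)); u,v=comp(gr,165,160,195,230)
P=np.array([ray(a,b,.008,c) for a,b in zip(u,v)]); t=(P[:,:2]-q)@w; n=(P[:,:2]-q)@[-w[1],w[0]]; print('whole',t.min(),t.max(),n.min(),n.max())
s=abs(t)>60
print('head n mean',n[t*np.sign(w[0])>70].min(),n[t*1>0].max()) if (t*np.sign(w[0])>70).any() else 0
hd=t*np.sign(w[0])>.075; print('prong n',n[hd].min(),n[hd].max(), n[hd].mean())
# silhouette
u,v=comp(dark,338,172,360,242)
P=np.array([ray(a,b,.026,c) for a,b in zip(u,v)]); q=P[:,:2].mean(0); w=np.linalg.svd(P[:,:2]-q)[2][0]
t=(P[:,:2]-q)@w; print('sil',len(u),q,w,t.min(),t.max())
for a,b in ((348,238),(348,185),(370,238),(394,238)): print('d',a,b,pt(a,b,d,c))
m=cv2.inRange(hsv,(0,0,130),(180,40,255)); u,v=comp(m,325,160,415,250); P=np.array([ray(a,b,.025,c) for a,b in zip(u,v)],dtype=np.float32)[:,:2].copy(); print('shelf',cv2.minAreaRect(P*1000))
def crop(im,x0,y0,x1,y1,k): return cv2.resize(im[y0:y1,x0:x1,::-1],((x1-x0)*k,(y1-y0)*k),interpolation=cv2.INTER_CUBIC)
a=crop(p,250,155,300,205,8);b=crop(ps,225,180,295,245,6);
H=max(a.shape[0],b.shape[0]);im=np.zeros((H,800,3),np.uint8);im[:a.shape[0],:400]=a;im[:b.shape[0],400:]=b[:,:400];cv2.imwrite('pics/c1.png',im)
for n,cc in(('top',c),('side',cs)): print(n,proj(ray(cx,cy,.069,c),cc))
```

```text
brass top 273.5276073619632 177.63803680981596 163
flange 273.637939453125 177.30172729492188 7.824549198150635 [0.59399364 0.05421295 0.069     ]
white 647
((273.0470275878906, 177.38824462890625), (32.36592483520508, 31.598957061767578), 4.39870548248291)
grip 180 [0.51229772 0.3424714 ] [-0.98978407 -0.14257453] -0.12209414950743301 0.055914286985904456 0
whole -0.13348957726385557 0.055671612385584074 -0.028481226729018407 0.025949678248889472
prong n -0.028481226729018407 0.025949678248889472 -0.0014201868635660374
sil 394 [ 0.51630596 -0.17937178] [-0.99988176  0.0153776 ] -0.07443804696504566 0.11220417840694374
d 348 238 [ 0.40114386 -0.17398189  0.02429691]
d 348 185 [ 0.56809483 -0.1793306   0.02857626]
d 370 238 [ 0.39932709 -0.24035304  0.03892468]
d 394 238 [ 0.39730445 -0.31456207  0.04047424]
shelf ((506.0012512207031, -245.7578887939453), (281.2998046875, 281.51055908203125), 88.11516571044922)
top [273.63793945 177.30172729]
side [259.93799832 202.01730048]
```

View pics/c1.png

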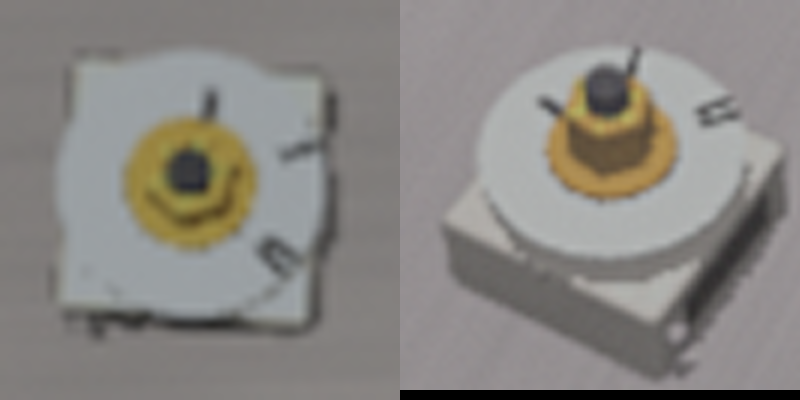

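Run:
```python
from h import *
c=viewer.camera_model('top'); cs=viewer.camera_model('side')
f=np.load('top0.npz'); p,d=f['p'],f['d']; g=np.load('side0.npz'); ps=g['p']
T=lambda x,y:((x+.5)/8+250-.5,(y+.5)/8+155-.5); S=lambda x,y:((x+.5)/6+225-.5,(y+.5)/6+180-.5)
def tri(a,b):
    A=[];B=[]
    for (u,v),cc in((a,c),(b,cs)):
        o=ray(u,v,1,cc);e=ray(u,v,0,cc)-o;e/=np.linalg.norm(e);M=np.eye(3)-np.outer(e,e);A.append(M);B.append(M@o)
    x=np.linalg.solve(A[0]+A[1],B[0]+B[1]);return np.round(x,4),round(abs(np.dot(np.eye(3)[0],A[0]@x-B[0]))*1000,1)
for nm,a,b,z in(('flange',(191,182),(213,147),.0675),('stub',(189,171),(207,88),.106),('disc',(191,183),(213,154),.064)):
    a=T(*a);b=S(*b);print(nm,ray(*a,z,c).round(4),ray(*b,z,cs).round(4),tri(a,b))
C=ray(*T(191,181.5),.0675,c)[:2]
for nm,q,z in(('ptr',(210,100),.067),('l1',(300,152),.064),('l2',(279,256),.064)):
    r=ray(*T(*q),z,c)[:2]-C;print(nm,'heading',np.arctan2(r[1],r[0]).round(3),np.hypot(*r).round(4))
Cs=ray(*S(213,147),.0675,cs)[:2]
for nm,q,z in(('ptr',(147,103),.067),('l1',(235,62),.064),('l2',(317,110),.064)):
    r=ray(*S(*q),z,cs)[:2]-Cs;print('side',nm,'heading',np.arctan2(r[1],r[0]).round(3),np.hypot(*r).round(4))
# other wrench pieces & obstacles in side and top
for nm,u,v,h in(('bottle',305,193,.09),('beaker',401,174,.035)): print(nm,ray(u*.7,v*.7,h,c).round(3))
# bench wrench side: ends, mask
hs=cv2.cvtColor(ps,cv2.COLOR_RGB2HSV); m=cv2.inRange(hs,(0,0,0),(180,255,85)); k=np.zeros_like(m);k[300:350,165:265]=m[300:350,165:265]
v,u=np.nonzero(k);P=np.array([ray(a,b,.008,cs) for a,b in zip(u,v)])[:,:2];q=P.mean(0);w=np.linalg.svd(P-q)[2][0];w*=np.sign(w[0]);n=np.r_[-w[1],w[0]];t=(P-q)@w;s=(P-q)@n
e=q+w*t.max();print('side wrench',len(u),q.round(4),w.round(3),(q+w*t.min()+n*np.median(s[t<t.min()+.05])).round(4),e.round(4),s.min().round(4),s.max().round(4))
hv=cv2.cvtColor(p,cv2.COLOR_RGB2HSV);m=cv2.inRange(hv,(0,0,0),(180,255,82));k=np.zeros_like(m);k[160:230,165:195]=m[160:230,165:195]
v,u=np.nonzero(k);P=np.array([ray(a,b,.010,c) for a,b in zip(u,v)])[:,:2];q=P.mean(0);w=np.linalg.svd(P-q)[2][0];w*=np.sign(w[0]);n=np.r_[-w[1],w[0]];t=(P-q)@w;s=(P-q)@n
b=t<t.min()+.09; w2=np.polyfit(t[b],s[b],1);print('top wrench',q,w,t.min(),t.max(),'grip line',w2,'tail',q+w*t.min()+n*np.polyval(w2,t.min()), 'tip',q+w*t.max())
for i in np.arange(t.min(),t.max(),.01):
    z=s[(t>=i)&(t<i+.01)];print(round((i-t.min())*1000),z.min().round(4),z.max().round(4),len(z),end=' | ')
```

```text
flange [0.5942 0.0548 0.0675] [0.5916 0.0585 0.0675] (array([0.5944, 0.0547, 0.0618]), np.float64(0.5))
stub [0.5934 0.055  0.106 ] [0.5906 0.0606 0.106 ] (array([0.5942, 0.055 , 0.0981]), np.float64(0.2))
disc [0.5942 0.0549 0.064 ] [0.5914 0.0592 0.064 ] (array([0.5946, 0.0548, 0.0574]), np.float64(0.5))
ptr heading -0.254 0.0325
l1 heading -1.323 0.0437
l2 heading -2.297 0.0443
side ptr heading -0.274 0.0348
side l1 heading -1.292 0.046
side l2 heading -2.229 0.0448
bottle [0.726 0.234 0.09 ]
beaker [0.775 0.027 0.035]
side wrench 805 [0.5481 0.3533] [0.986 0.169] [0.4553 0.3379] [0.6424 0.3695] -0.0284 0.0257
top wrench [0.55651171 0.34959647] [0.98915934 0.14684618] -0.10055655485309108 0.08843577294487963 grip line [-9.05967369e-04  9.90637393e-06] tail [0.45703042 0.33493004] tip [0.64398878 0.36258293]
0 -0.0074 0.0094 19 | 10 -0.009 0.0083 18 | 20 -0.01 0.0094 20 | 30 -0.009 0.0083 19 | 40 -0.0079 0.0094 19 | 50 -0.0095 0.0079 19 | 60 -0.01 0.0094 20 | 70 -0.0089 0.0079 17 | 80 -0.0079 0.0095 19 | 90 -0.0089 0.0079 18 | 100 -0.0079 0.0063 16 | 110 -0.0063 0.0074 15 | 120 -0.0078 0.0064 16 | 130 -0.0089 0.0074 17 | 140 -0.0268 0.0254 48 | 150 -0.0257 0.027 30 | 160 -0.0273 0.0259 23 | 170 -0.0257 0.027 21 | 180 -0.0268 0.0254 18 |
```

```bash
python3 -m inch '[{"gripper":85,"dp":[20,-12,0],"rotation":[0,0,0]},{"gripper":85,"dp":[35,-21.5,0],"rotation":[0,0,0]},{"gripper":85,"dp":[35,-21.5,0],"rotation":[0,0,0]},{"gripper":85,"dp":[35,-21.5,0],"rotation":[0,0,0]},{"gripper":85,"dp":[35,-21.5,0],"rotation":[0,0,0]},{"gripper":85,"dp":[35,-21.5,0],"rotation":[0,0,0]},{"gripper":85,"dp":[35,-21.5,0],"rotation":[0,0,0]},{"gripper":85,"dp":[35,-21.5,0],"rotation":[0,0,0]},{"gripper":85,"dp":[35,-21.5,0],"rotation":[0,0,0]},{"gripper":85,"dp":[35,-21.5,0],"rotation":[0,0,0]}]' 35
python3 -m inch '[{"gripper":85,"dp":[35,-21.5,0],"rotation":[0,0,0]},{"gripper":85,"dp":[35,-21.5,0],"rotation":[0,0,0]},{"gripper":85,"dp":[35,-21.5,0],"rotation":[0,0,0]},{"gripper":85,"dp":[35,-21.5,0],"rotation":[0,0,0]},{"gripper":85,"dp":[35,-21.5,0],"rotation":[0,0,0]},{"gripper":85,"dp":[20,-12,0],"rotation":[0,0,0]},{"gripper":85,"dp":[0,0,0],"rotation":[0,0,-0.112]},{"gripper":85,"dp":[0,0,0],"rotation":[0,0,-0.112]},{"gripper":85,"dp":[0,0,0],"rotation":[0,0,-0.112]},{"gripper":85,"dp":[0,0,0],"rotation":[0,0,0]}]'
```

```text
time: 0.93
eef_pos: [0.4517, -0.1635, 0.2312]
tcp_rot: [-180.0, 0.0, 25.6]
ft_force: [0.8, -1.2, -0.9]
finger_gap: 0.0849
grip_force: 0.0
time: 1.77
eef_pos: [0.575, 0.0269, 0.2308]
tcp_rot: [-180.0, 0.0, 45.2]
ft_force: [-0.3, -0.7, -0.1]
finger_gap: 0.0853
grip_force: 0.0
```

```bash
python3 -m inch '[{"gripper":85,"dp":[33,-7.6,0],"rotation":[0,0,0]},{"gripper":85,"dp":[0,0,30],"rotation":[0,0,0]},{"gripper":85,"dp":[0,0,35],"rotation":[0,0,0]},{"gripper":85,"dp":[0,0,35],"rotation":[0,0,0]},{"gripper":85,"dp":[0,0,30],"rotation":[0,0,0]},{"gripper":85,"dp":[0,0,18],"rotation":[0,0,0]},{"gripper":60,"dp":[0,0,9],"rotation":[0,0,0]},{"gripper":50,"dp":[0,0,0],"rotation":[0,0,0]},{"gripper":45,"dp":[0,0,0],"rotation":[0,0,0]}]' 30
python3 - <<'E'
from h import *
p,d,c=snap('side'); q=proj([.593,.056,.09],c).astype(int); print(q)
np.savez('s2.npz',p=p); x,y=q-[45,50]
cv2.imwrite('pics/s2.png',cv2.resize(p[y:y+90,x:x+100,::-1],(700,630)[:2],interpolation=cv2.INTER_CUBIC)[:600])
E
```

```text
time: 2.52
eef_pos: [0.5936, 0.0552, 0.075]
tcp_rot: [180.0, -0.0, 44.8]
ft_force: [-0.2, -0.1, 0.6]
finger_gap: 0.0512
grip_force: 0.0
[259 196]
```

View pics/s2.png

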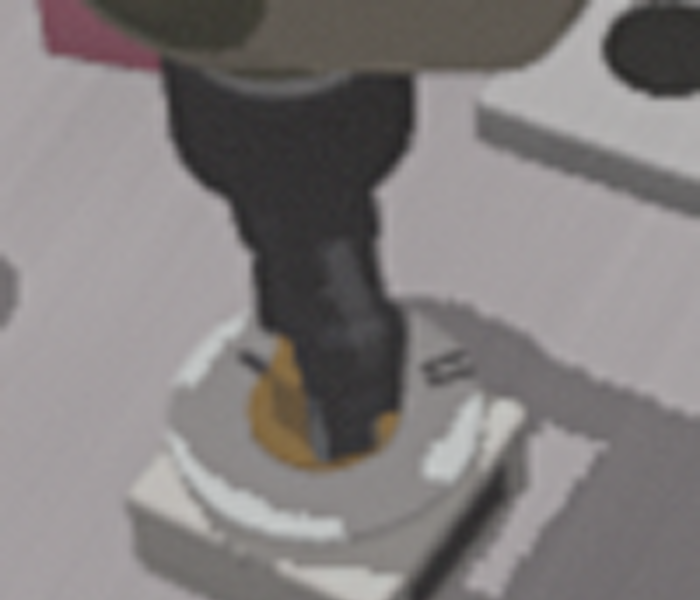

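The fingers straddle the brass hex. The pointer is at (255,362), the double line at (447,367), and the near finger is at (350,390). Closing now.

```bash
python3 -m inch '[{"gripper":20,"dp":[0,0,2],"rotation":[0,0,0]},{"gripper":20,"dp":[0,0,0],"rotation":[0,0,0]},{"gripper":20,"dp":[0,0,0],"rotation":[0,0,0]},{"gripper":20,"dp":[0,0,0],"rotation":[0,0,0]},{"gripper":20,"dp":[0,0,0],"rotation":[0,0,0]},{"gripper":20,"dp":[0,0,0],"rotation":[0,0,0]}]' 40
```

```text
time: 3.07
eef_pos: [0.5935, 0.0557, 0.0738]
tcp_rot: [179.9, -0.1, 44.9]
ft_force: [-2.4, 2.5, 5.5]
finger_gap: 0.0292
grip_force: 40.5
```

```bash
python3 -m inch '[{"gripper":20,"dp":[0,0,0],"rotation":[0,0,0.07]},{"gripper":20,"dp":[0,0,0],"rotation":[0,0,0.1]},{"gripper":20,"dp":[0,0,0],"rotation":[0,0,0.1]},{"gripper":20,"dp":[0,0,0],"rotation":[0,0,0.1]},{"gripper":20,"dp":[0,0,0],"rotation":[0,0,0.1]},{"gripper":20,"dp":[0,0,0],"rotation":[0,0,0]}]' 40
python3 -m inch '[{"gripper":20,"dp":[0,0,0],"rotation":[0,0,0.1]},{"gripper":20,"dp":[0,0,0],"rotation":[0,0,0.1]},{"gripper":20,"dp":[0,0,0],"rotation":[0,0,0.1]},{"gripper":20,"dp":[0,0,0],"rotation":[0,0,0.1]},{"gripper":20,"dp":[0,0,0],"rotation":[0,0,0.1]},{"gripper":20,"dp":[0,0,0],"rotation":[0,0,0.07]},{"gripper":20,"dp":[0,0,0],"rotation":[0,0,0]},{"gripper":20,"dp":[0,0,0],"rotation":[0,0,0]}]' 40
python3 - <<'E'
from h import *
p,d,c=snap('side'); q=proj([.593,.056,.09],c).astype(int)
x,y=q-[45,50]
cv2.imwrite('pics/s3.png',cv2.resize(p[y:y+90,x:x+100,::-1],(700,630),interpolation=cv2.INTER_CUBIC)[:600])
E
```

```text
time: 3.57
eef_pos: [0.5938, 0.0551, 0.0738]
tcp_rot: [179.9, -0.1, 17.7]
ft_force: [-1.2, -0.5, 5.4]
finger_gap: 0.0291
grip_force: 40.6
time: 4.23
eef_pos: [0.5938, 0.0544, 0.0738]
tcp_rot: [179.9, -0.2, -14.7]
ft_force: [-1.1, -4.2, 6.3]
finger_gap: 0.0293
grip_force: 40.6
```

View pics/s3.png

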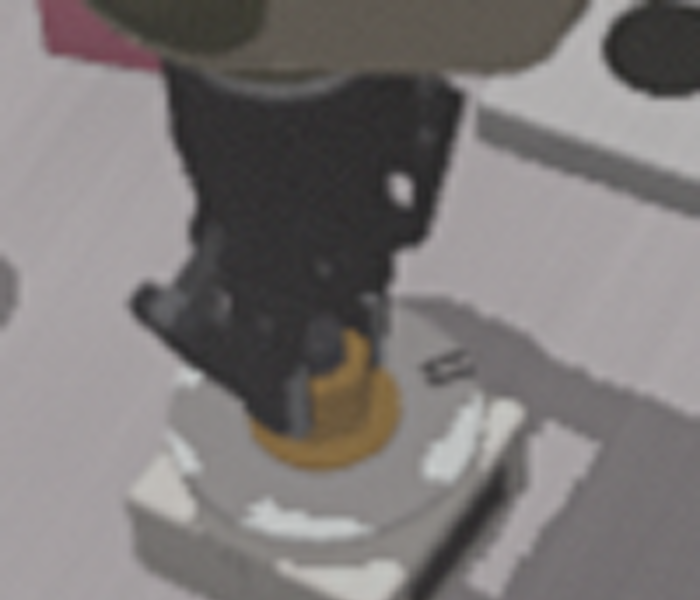

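```bash
python3 -m inch '[{"gripper":70,"dp":[0,0,0],"rotation":[0,0,0]},{"gripper":70,"dp":[0,0,0],"rotation":[0,0,0]},{"gripper":70,"dp":[0,0,0],"rotation":[0,0,0]},{"gripper":70,"dp":[0,0,-20],"rotation":[0,0,0]},{"gripper":70,"dp":[0,0,-35],"rotation":[0,0,0]},{"gripper":70,"dp":[0,0,-35],"rotation":[0,0,0]},{"gripper":70,"dp":[0,0,-20],"rotation":[0,0,0]},{"gripper":70,"dp":[-17,-33.3,0],"rotation":[0,0,0]},{"gripper":70,"dp":[-17,-33.3,0],"rotation":[0,0,0]},{"gripper":70,"dp":[-17,-33.3,0],"rotation":[0,0,0]}]'
python3 -m inch '[{"gripper":70,"dp":[-17,-33.3,0],"rotation":[0,0,0]},{"gripper":70,"dp":[-17,-33.3,0],"rotation":[0,0,0]},{"gripper":70,"dp":[-17,-33.3,0],"rotation":[0,0,0]},{"gripper":70,"dp":[-17,-33.3,0],"rotation":[0,0,0]},{"gripper":70,"dp":[-17,-33.3,0],"rotation":[0,0,0]},{"gripper":70,"dp":[0,0,0],"rotation":[0,0,-0.102]},{"gripper":70,"dp":[0,0,0],"rotation":[0,0,-0.102]},{"gripper":70,"dp":[0,0,0],"rotation":[0,0,-0.102]},{"gripper":70,"dp":[0,0,0],"rotation":[0,0,-0.102]},{"gripper":60,"dp":[0,0,0],"rotation":[0,0,0]}]'
python3 - <<'E'
from h import *
p,d,c=snap('top'); 
cv2.imwrite('pics/t4.png',np.hstack([cv2.resize(p[155:205,250:300,::-1],(400,400),interpolation=cv2.INTER_CUBIC),cv2.resize(p[150:250,140:240,::-1],(400,400),interpolation=cv2.INTER_CUBIC)]))
E
```

```text
time: 5.12
eef_pos: [0.5688, 0.166, 0.1827]
tcp_rot: [-180.0, -0.0, -14.7]
ft_force: [1.1, 1.4, 0.3]
finger_gap: 0.07
grip_force: 0.0
time: 5.95
eef_pos: [0.5289, 0.3478, 0.1822]
tcp_rot: [-180.0, 0.0, 8.9]
ft_force: [0.5, -0.2, 0.9]
finger_gap: 0.0605
grip_force: 0.0
```

View pics/t4.png

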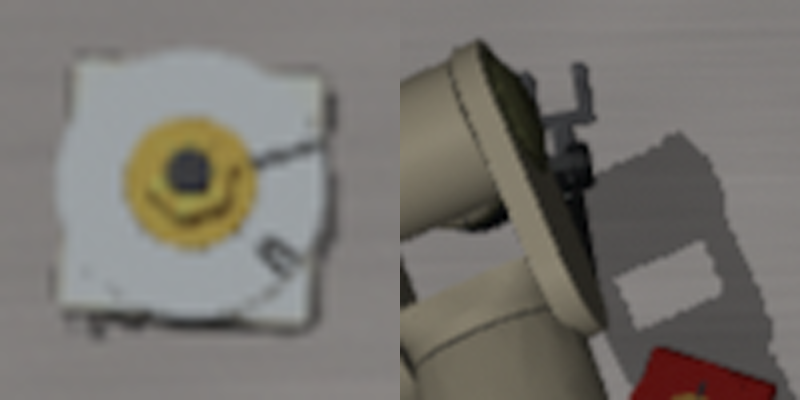

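The pointer at (290,150) lies in line with the single-line mark at (310,146). The gripper is over the wrench grip. Descending to grasp it.

```bash
python3 -m inch '[{"gripper":55,"dp":[0,0,30],"rotation":[0,0,0]},{"gripper":50,"dp":[0,0,36],"rotation":[0,0,0]},{"gripper":50,"dp":[0,0,36],"rotation":[0,0,0]},{"gripper":50,"dp":[0,0,36],"rotation":[0,0,0]},{"gripper":50,"dp":[0,0,25],"rotation":[0,0,0]},{"gripper":50,"dp":[0,0,10],"rotation":[0,0,0]},{"gripper":50,"dp":[0,0,4],"rotation":[0,0,0]},{"gripper":30,"dp":[0,0,0],"rotation":[0,0,0]},{"gripper":10,"dp":[0,0,0],"rotation":[0,0,0]},{"gripper":10,"dp":[0,0,0],"rotation":[0,0,0]}]' 80
python3 -m inch '[{"gripper":10,"dp":[0,0,0],"rotation":[0,0,0]},{"gripper":10,"dp":[0,0,0],"rotation":[0,0,0]},{"gripper":10,"dp":[0,0,0],"rotation":[0,0,0]}]'
```

```text
time: 6.83
eef_pos: [0.5301, 0.348, 0.0075]
tcp_rot: [-179.9, -0.2, 8.7]
ft_force: [-4.6, -2.2, 12.7]
finger_gap: 0.0153
grip_force: 71.0
time: 7.08
eef_pos: [0.5301, 0.348, 0.0076]
tcp_rot: [-179.9, -0.2, 8.7]
ft_force: [-1.4, -0.8, 7.0]
finger_gap: 0.0147
grip_force: 78.2
```

```bash
python3 -m inch '[{"gripper":10,"dp":[0,0,-10],"rotation":[0,0,0]},{"gripper":10,"dp":[0,0,-25],"rotation":[0,0,0]},{"gripper":10,"dp":[0,0,-35],"rotation":[0,0,0]},{"gripper":10,"dp":[0,0,-30],"rotation":[0,0,0]},{"gripper":10,"dp":[0,0,-10],"rotation":[0,0,0]},{"gripper":10,"dp":[0,0,0],"rotation":[0,0,0]}]' 80
python3 - <<'E'
from h import *
p,d,c=snap('side');q=proj([.53,.348,.12],c).astype(int);print(q);x,y=q-[70,60]
cv2.imwrite('pics/s5.png',cv2.resize(p[y:y+120,x:x+140,::-1],(700,600),interpolation=cv2.INTER_CUBIC))
E
```

```text
time: 7.58
eef_pos: [0.5301, 0.3481, 0.1189]
tcp_rot: [-179.9, -0.4, 8.7]
ft_force: [0.1, -0.1, -2.8]
finger_gap: 0.0144
grip_force: 78.5
[218 307]
```

View pics/s5.png

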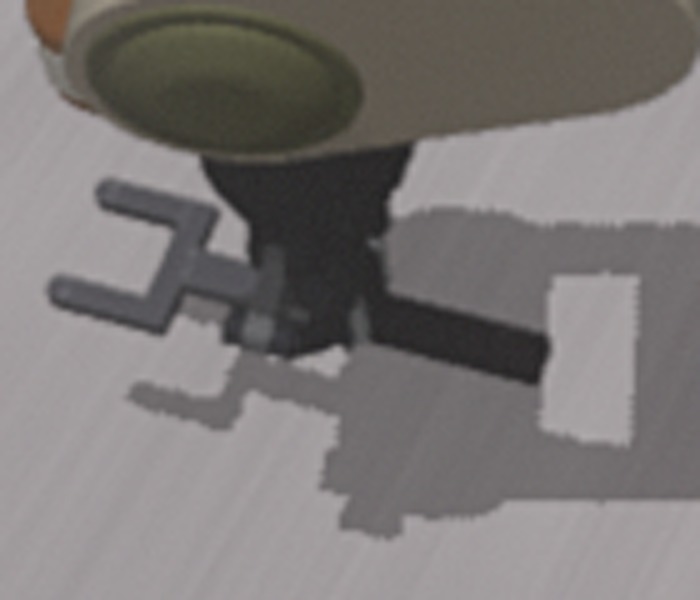

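The wrench is held about level: prong tips are at (105,190) and (60,290), and the grip's tail is at (548,362). Measuring its pose relative to the tool.

```bash
cat > wr.py <<'E'
from h import *
def meas():
    s=readout.get_state(); t=np.array(s['eef_pos']); y=np.radians(s['tcp_rot'][2]); w=np.r_[np.cos(y),np.sin(y)]; n=np.r_[-w[1],w[0]]
    print('TCP',t.round(4),s['tcp_rot'].round(2))
    for cam in('side','top'):
        p,d,c=snap(cam); K=np.array(c['mtx']);V=np.linalg.inv(np.array(c['view']))
        v,u=np.nonzero(d>0); z=d[v,u]; P=np.c_[(np.linalg.inv(K)@np.c_[u,v,np.ones(len(u))].T).T*z[:,None],np.ones(len(u))]@V.T
        P=P[:,:3]; hgt=t[2]-.0076+.010
        r=P[:,:2]-t[:2]; a=r@w; b=r@n
        m=(abs(P[:,2]-hgt)<.014)&(a>-.12)&(a<.16)&(abs(b)<.05)&((a>.03)|(a<-.03))
        a,b,zz=a[m],b[m],P[m,2]
        f=a>.03; k=~f
        if f.sum()>20: print(cam,'fore n',f.sum(),'tip a',np.percentile(a[f],99).round(4),'head b',np.percentile(b[f&(a>.085)],[1,99]).round(4),'z head',np.median(zz[f&(a>.085)]).round(4))
        if k.sum()>20: print(cam,'back n',k.sum(),'tail a',np.percentile(a[k],1).round(4),'b mid',np.median(b[k]).round(4),'slope',np.polyfit(a[k],b[k],1).round(3),'z',np.median(zz[k]).round(4))
E
python3 -c "
from wr import meas; meas()"
```

```text
TCP [0.5292 0.3476 0.1162] [-1.7997e+02 -1.0000e-01  8.6900e+00]
side fore n 565 tip a 0.1148 head b [-0.0273  0.0275] z head 0.1137
side back n 264 tail a -0.0756 b mid 0.0034 slope [-0.009  0.002] z 0.1188
top fore n 76 tip a 0.1141 head b [-0.0267  0.0262] z head 0.1138
```

```bash
python3 -m inch '[{"gripper":10,"dp":[0,0,-18],"rotation":[0,0,0]},{"gripper":10,"dp":[0,0,-18],"rotation":[0,0,0]},{"gripper":10,"dp":[-3.8,14,0],"rotation":[0,0,0]},{"gripper":10,"dp":[-7.7,28.1,0],"rotation":[0,0,0]},{"gripper":10,"dp":[-7.7,28.1,0],"rotation":[0,0,0]},{"gripper":10,"dp":[-7.7,28.1,0],"rotation":[0,0,0]},{"gripper":10,"dp":[-7.7,28.1,0],"rotation":[0,0,0]},{"gripper":10,"dp":[-7.7,28.1,0],"rotation":[0,0,0]},{"gripper":10,"dp":[-7.7,28.1,0],"rotation":[0,0,0]},{"gripper":10,"dp":[-7.7,28.1,0],"rotation":[0,0,0]}]' 80
python3 -m inch '[{"gripper":10,"dp":[-7.7,28.1,0],"rotation":[0,0,0]},{"gripper":10,"dp":[-7.7,28.1,0],"rotation":[0,0,0]},{"gripper":10,"dp":[-7.7,28.1,0],"rotation":[0,0,0]},{"gripper":10,"dp":[-7.7,28.1,0],"rotation":[0,0,0]},{"gripper":10,"dp":[-7.7,28.1,0],"rotation":[0,0,0]},{"gripper":10,"dp":[-7.7,28.1,0],"rotation":[0,0,0]},{"gripper":10,"dp":[-4,14,0],"rotation":[0,0,0]},{"gripper":10,"dp":[0,0,0],"rotation":[0,0,0]}]'
python3 -m inch '[{"gripper":10,"dp":[0,0,0],"rotation":[0,0,-0.091]},{"gripper":10,"dp":[0,0,0],"rotation":[0,0,-0.091]},{"gripper":10,"dp":[0,0,0],"rotation":[0,0,-0.091]},{"gripper":10,"dp":[0,0,0],"rotation":[0,0,-0.091]},{"gripper":10,"dp":[0,0,0],"rotation":[0,0,-0.091]},{"gripper":10,"dp":[0,0,0],"rotation":[0,0,-0.091]},{"gripper":10,"dp":[0,0,0],"rotation":[0,0,-0.091]},{"gripper":10,"dp":[0,0,0],"rotation":[0,0,0]}]'
python3 -c "
from wr import *; meas()
s=readout.get_state();t=s['eef_pos'];y=np.radians(s['tcp_rot'][2]);r=np.r_[.593,.0545]-t[:2];print('nut in tool x,y mm',1000*(r@[np.cos(y),np.sin(y)]),1000*(r@[np.sin(y),-np.cos(y)]))"
```

```text
time: 8.57
eef_pos: [0.5028, 0.1292, 0.1495]
tcp_rot: [-180.0, 0.2, 8.7]
ft_force: [-0.1, -0.3, -1.7]
finger_gap: 0.0146
grip_force: 78.5
time: 9.23
eef_pos: [0.4811, -0.06, 0.1497]
tcp_rot: [-179.9, 0.2, 8.5]
ft_force: [-0.2, 0.2, -1.6]
finger_gap: 0.0145
grip_force: 78.6
time: 9.9
eef_pos: [0.4814, -0.0566, 0.1501]
tcp_rot: [-179.8, 0.1, 45.4]
ft_force: [0.6, -0.1, -2.2]
finger_gap: 0.0146
grip_force: 78.6
TCP [ 0.4814 -0.0566  0.1501] [-1.7985e+02  6.0000e-02  4.5410e+01]
side fore n 448 tip a 0.1163 head b [-0.0289  0.0287] z head 0.1468
side back n 151 tail a -0.0744 b mid 0.0054 slope [0.059 0.007] z 0.1522
top fore n 110 tip a 0.116 head b [-0.0263  0.0271] z head 0.1506
nut in tool x,y mm 157.56901947373348 0.13507035539472856
```

```bash
python3 -m inch '[{"gripper":10,"dp":[0,0,20],"rotation":[0,0,0]},{"gripper":10,"dp":[0,0,24],"rotation":[0,0,0]},{"gripper":10,"dp":[0,0,14],"rotation":[0,0,0]},{"gripper":10,"dp":[0,0,5],"rotation":[0,0,0]},{"gripper":10,"dp":[8,0,0],"rotation":[0,0,0]},{"gripper":10,"dp":[8,0,0],"rotation":[0,0,0]},{"gripper":10,"dp":[6,0,0],"rotation":[0,0,0]},{"gripper":10,"dp":[0,0,0],"rotation":[0,0,0]}]' 80
python3 -c "
from wr import *
p,d,c=snap('top');p2,_,c2=snap('side');q=proj([.593,.0545,.09],c2).astype(int);x,y=q-[40,45]
cv2.imwrite('pics/t6.png',np.hstack([cv2.resize(p[155:205,250:300,::-1],(400,400),interpolation=cv2.INTER_CUBIC),cv2.resize(p2[y:y+80,x:x+80,::-1],(400,400),interpolation=cv2.INTER_CUBIC)]))"
```

```text
time: 10.67
eef_pos: [0.4988, -0.0411, 0.0892]
tcp_rot: [179.9, -0.1, 45.2]
ft_force: [0.2, 0.1, -1.2]
finger_gap: 0.0146
grip_force: 78.6
```

View pics/t6.png

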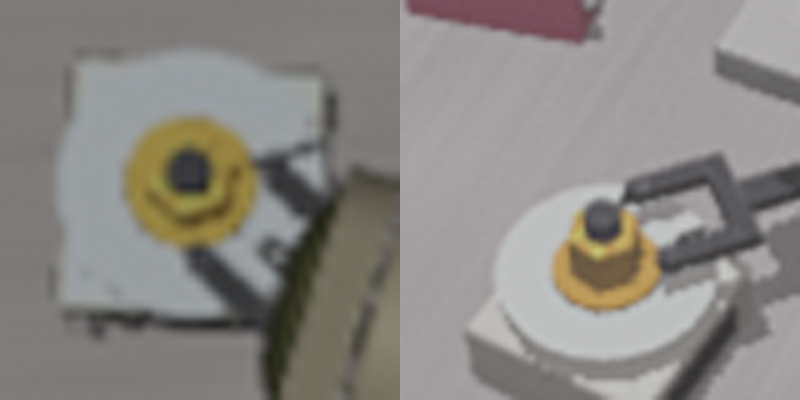

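Prong tips show in the top crop at (272,165) and (192,252), and the hex centre at (190,178). The wrench is clear of the nut. I'll measure the lateral alignment in this one camera.

```bash
python3 -c "
from wr import *
s=readout.get_state();t=s['eef_pos'];y=np.radians(s['tcp_rot'][2]);w=np.r_[np.cos(y),np.sin(y)];n=np.r_[np.sin(y),-np.cos(y)];print(t,s['tcp_rot'])
for cam in('top','side'):
    p,d,c=snap(cam);h=cv2.cvtColor(p,cv2.COLOR_RGB2HSV)
    for nm,m,z in(('dark',cv2.inRange(h,(0,0,0),(180,255,105)),.0865),('brass',cv2.inRange(h,(15,110,60),(32,255,255)),.0675)):
        q=proj([.593,.0545,.08],c).astype(int);k=np.zeros_like(m);k[q[1]-25:q[1]+25,q[0]-25:q[0]+28]=255;k&=m
        v,u=np.nonzero(k);P=np.array([ray(a,b,z,c) for a,b in zip(u,v)])[:,:2]-t[:2];a=P@w*1000;b=P@n*1000
        if nm=='brass': 
            (x0,y0),r=cv2.minEnclosingCircle(np.c_[a,b].astype(np.float32));print(cam,'nut in tool',round(x0,1),round(y0,1),r)
        else:
            for lo in range(94,120,4):
                g=(a>=lo)&(a<lo+4)&(abs(b)<35);B=np.sort(b[g]);print(cam,lo,B[B<0].round(0).tolist(),B[B>=0].round(0).tolist())
"
```

```text
[ 0.49783466 -0.04165599  0.08885838] [ 1.79939783e+02 -2.39560058e-02  4.52343775e+01]
top 94 [-24.0, -22.0, -20.0, -18.0, -16.0, -1.0] [2.0, 4.0, 19.0, 21.0, 23.0, 25.0, 27.0, 30.0, 34.0]
top 98 [-22.0, -18.0] [17.0, 19.0, 21.0, 23.0, 25.0, 28.0]
top 102 [-24.0, -22.0, -20.0, -18.0, -15.0] [19.0, 21.0, 23.0, 26.0, 28.0]
top 106 [-24.0, -22.0, -20.0, -17.0] [17.0, 19.0, 21.0, 24.0, 26.0, 28.0]
top 110 [-24.0, -22.0, -19.0, -17.0] [17.0, 19.0, 22.0, 24.0, 26.0, 28.0]
top 114 [-24.0, -21.0, -19.0] [22.0, 26.0, 28.0, 30.0]
top 118 [-4.0, -2.0] [2.0, 22.0, 24.0, 26.0]
top nut in tool 136.0 0.9 24.215408325195312
side 94 [-32.0, -30.0, -29.0, -26.0, -26.0, -24.0, -23.0, -20.0, -17.0, -17.0, -14.0] [11.0, 12.0, 15.0, 16.0, 18.0, 19.0, 21.0, 22.0, 24.0, 25.0]
side 98 [-31.0, -28.0, -28.0, -25.0, -22.0, -21.0, -19.0, -15.0] [13.0, 14.0, 16.0, 19.0, 20.0, 23.0]
side 102 [-30.0, -29.0, -27.0, -26.0, -24.0, -23.0, -20.0, -20.0, -18.0, -17.0, -14.0] [12.0, 14.0, 15.0, 17.0, 18.0, 21.0, 22.0, 24.0, 25.0]
side 106 [-31.0, -31.0, -29.0, -28.0, -25.0, -24.0, -22.0, -22.0, -19.0] [12.0, 13.0, 16.0, 17.0, 19.0, 20.0, 23.0, 24.0]
side 110 [-32.0, -30.0, -29.0, -27.0, -26.0, -23.0, -23.0, -21.0, -20.0] [12.0, 14.0, 15.0, 18.0, 19.0, 22.0, 24.0]
side 114 [-32.0, -31.0, -28.0, -27.0, -25.0, -25.0, -22.0] [13.0, 16.0, 17.0, 19.0, 22.0, 23.0]
side 118 [] [15.0, 17.0, 20.0]
side nut in tool 136.2 -0.1 27.525522232055664
```

```bash
python3 -m inch '[{"gripper":10,"dp":[5,0,1],"rotation":[0,0,0]},{"gripper":10,"dp":[5,0,1],"rotation":[0,0,0]},{"gripper":10,"dp":[5,0,0],"rotation":[0,0,0]},{"gripper":10,"dp":[0,0,0],"rotation":[0,0,0]}]' 80
python3 -m inch '[{"gripper":10,"dp":[5,0,0],"rotation":[0,0,0]},{"gripper":10,"dp":[5,0,0],"rotation":[0,0,0]},{"gripper":10,"dp":[0,0,0],"rotation":[0,0,0]}]' 80
```

```text
time: 11.2
eef_pos: [0.5086, -0.0307, 0.0862]
tcp_rot: [180.0, -0.0, 45.2]
ft_force: [0.0, -0.1, -1.2]
finger_gap: 0.0142
grip_force: 78.6
time: 11.45
eef_pos: [0.5156, -0.0237, 0.0863]
tcp_rot: [180.0, -0.0, 45.2]
ft_force: [0.1, -0.2, -1.5]
finger_gap: 0.0146
grip_force: 78.6
```

```bash
python3 -m inch '[{"gripper":10,"dp":[5,0,0],"rotation":[0,0,0]},{"gripper":10,"dp":[5,0,0],"rotation":[0,0,0]},{"gripper":10,"dp":[2,0,0],"rotation":[0,0,0]},{"gripper":10,"dp":[0,0,0],"rotation":[0,0,0]}]' 80
python3 -c "
from wr import *
p,d,c=snap('top');p2,_,c2=snap('side');q=proj([.593,.0545,.09],c2).astype(int);x,y=q-[40,45]
cv2.imwrite('pics/t7.png',np.hstack([cv2.resize(p[155:205,250:300,::-1],(400,400),interpolation=cv2.INTER_CUBIC),cv2.resize(p2[y:y+80,x:x+80,::-1],(400,400),interpolation=cv2.INTER_CUBIC)]))"
```

```text
time: 11.78
eef_pos: [0.5239, -0.0154, 0.0863]
tcp_rot: [180.0, -0.0, 45.2]
ft_force: [-0.2, -0.2, -2.5]
finger_gap: 0.0145
grip_force: 78.6
```

View pics/t7.png

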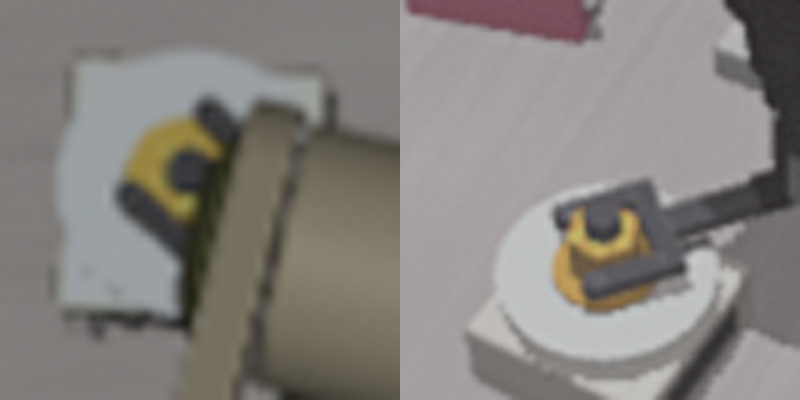

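The jaw encloses the hex in both views: prongs at (212,115) and (135,195) in the top crop, around the stub at (600,220) in the side crop. Now I'll orbit about the nut.

```bash
python3 -m inch '[{"gripper":10,"dp":[0.1,-4.9,0],"rotation":[0,0,0.05]},{"gripper":10,"dp":[0.5,-9.8,0],"rotation":[0,0,0.1]},{"gripper":10,"dp":[0.5,-9.8,0],"rotation":[0,0,0.1]},{"gripper":10,"dp":[0.5,-9.8,0],"rotation":[0,0,0.1]},{"gripper":10,"dp":[0.5,-9.8,0],"rotation":[0,0,0.1]},{"gripper":10,"dp":[0,0,0],"rotation":[0,0,0]}]' 80
cat > ptr.py <<'E'
from wr import *
def ptr():
    s=readout.get_state();t=np.array(s['eef_pos']);r=np.r_[.593,.0545]-t[:2]
    print('TCP',t.round(4),s['tcp_rot'].round(1),'dist',np.hypot(*r).round(4),'dir',np.degrees(np.arctan2(r[1],r[0])).round(1),'F',s['ft_force'].round(1),s['ft_torque'].round(2))
    for cam,C in(('side',(.5916,.0585)),('top',(.5942,.0548))):
        p,d,c=snap(cam);g=cv2.cvtColor(p,cv2.COLOR_RGB2GRAY).astype(np.float32)
        th=np.radians(np.arange(0,360,4));out=[]
        for R,z in((.031,.0675),(.034,.0675),(.044,.064)):
            q=np.array([proj([C[0]+R*np.cos(a),C[1]+R*np.sin(a),z],c) for a in th],np.float32)
            b=cv2.remap(g,q[:,:1].copy(),q[:,1:].copy(),cv2.INTER_LINEAR).ravel()
            dk=b<np.median(b)*.75; out.append((R,[int(i*4) if i<45 else int(i*4-360) for i in np.nonzero(dk)[0]]))
        print(cam,out)
E
python3 -c "
from ptr import ptr; ptr()"
```

```text
time: 12.38
eef_pos: [0.4991, 0.0222, 0.0863]
tcp_rot: [-180.0, 0.1, 19.3]
ft_force: [-2.8, -1.0, -1.6]
finger_gap: 0.0145
grip_force: 78.6
TCP [0.4991 0.0222 0.0863] [-1.80e+02  1.00e-01  1.93e+01] dist 0.0992 dir 19.0 F [-2.8 -1.  -1.6] [-0.12  0.5   0.06]
side [(0.031, [168, 172, 176, -180, -172, -168, -164, -160, -156, -152, -148, -144, -140, -136, -132, -128, -124, -120, -116, -112, -108, -104, -100, -96, -92, -72, -68, -64, -60, -56, -52, -48, -44]), (0.034, [164, 168, 172, -160, -156, -152, -148, -144, -140, -136, -132, -128, -124, -120, -116, -112, -108, -104, -100, -96, -92, -88, -84, -76, -72, -68, -64, -60, -56, -52, -48, -44]), (0.044, [-160, -156, -152, -148, -144, -140, -136, -132, -128, -124, -112, -108, -104, -100, -96, -92, -88, -84, -80, -76, -72, -68, -64, -60, -56, -52, -48, -44])]
top [(0.031, [160, 164, -136, -132, -128, -124, -120, -116, -112, -108, -104, -88, -84]), (0.034, [120, 124, 128, 132, 136, 140, 144, 156, 160, 164, 168, 172, -168, -164, -160, -156, -152, -148, -144, -140, -136, -132, -128, -124, -120, -116, -112, -108, -104, -88, -84]), (0.044, [120, 124, 128, 132, 136, 140, 144, 148, 152, 156, 160, 164, 168, 172, 176, -180, -176, -172, -168, -164, -160, -156, -152, -148, -144, -140, -136, -132, -128, -124, -120, -116, -76, -72])]
```

```bash
python3 -m inch '[{"gripper":10,"dp":[0.5,-9.8,0],"rotation":[0,0,0.1]},{"gripper":10,"dp":[0.5,-9.8,0],"rotation":[0,0,0.1]},{"gripper":10,"dp":[0.5,-9.8,0],"rotation":[0,0,0.1]},{"gripper":10,"dp":[0.5,-9.8,0],"rotation":[0,0,0.1]},{"gripper":10,"dp":[0.5,-9.8,0],"rotation":[0,0,0.1]},{"gripper":10,"dp":[0.5,-9.8,0],"rotation":[0,0,0.1]},{"gripper":10,"dp":[0,0,0],"rotation":[0,0,0]}]' 80
python3 -c "
from ptr import ptr; ptr()" | cut -c1-700
```

```text
time: 13.07
eef_pos: [0.4973, 0.0801, 0.086]
tcp_rot: [180.0, 0.1, -15.0]
ft_force: [-5.6, 1.5, -0.9]
finger_gap: 0.0143
grip_force: 78.7
TCP [0.4973 0.0801 0.086 ] [ 1.8e+02  1.0e-01 -1.5e+01] dist 0.0991 dir -15.0 F [-5.6  1.5 -0.9] [0.25 0.93 0.1 ]
side [(0.031, [164, 168, 172, 176, -180, -176, -172, -168, -164, -160, -156, -152, -148, -144, -140, -136, -132, -128, -124, -120, -116, -112, -108, -104, -100, -96, -92, -72, -68, -64, -60, -56, -52, -48, -44]), (0.034, [164, 168, 172, 176, -180, -176, -172, -168, -164, -160, -156, -152, -148, -144, -140, -136, -132, -128, -124, -120, -116, -112, -108, -104, -100, -96, -92, -88, -68, -64, -60, -56, -52, -48]), (0.044, [164, 168, 172, 176, -180, -176, -172, -168, -164, -160, -156, -152, -148, -144, -140, -136, -132, -128, -124, -80, -76, -72, -68, -64, -60, -56])]
top [(0.031, [108, 112, 116, 120, 124, 128, 132, 136, 140, 144, 148, 152, 156, 160, 164, 168, 172, 176, -180, -176, -172, -168, -164, -160, -156, -152, -148, -144, -140, -136, -132, -128, -124, -120]), (0.034, [112, 116, 120, 124, 128, 132, 136, 140, 144, 148, 152, 156, 160, 164, 168, 172, 176, -180, -176, -172, -168, -164, -160, -156, -152, -148, -144, -140, -136, -132, -128, -124, -120]), (0.044, [120, 124, 128, 132, 136, 140, 144, 148, 152, 156, 160, 164, 168, 172, 176, -180, -176, -172, -168, -164, -160, -156, -152, -148, -144, -140, -136, -132, -128, -124, -120, -76, -72])]
```

```bash
python3 -m inch '[{"gripper":10,"dp":[0.5,-9.8,0],"rotation":[0,0,0.1]},{"gripper":10,"dp":[0.5,-9.8,0],"rotation":[0,0,0.1]},{"gripper":10,"dp":[0,0,0],"rotation":[0,0,0]},{"gripper":10,"dp":[0,0,0],"rotation":[0,0,0]}]' 80
python3 -c "
from ptr import *
s=readout.get_state();t=np.array(s['eef_pos']);r=np.r_[.593,.0545]-t[:2]
print('TCP',t.round(4),'dist',np.hypot(*r).round(4),'dir',np.degrees(np.arctan2(r[1],r[0])).round(1))
p,d,c=snap('side');q=proj([.593,.0545,.09],c).astype(int);x,y=q-[40,45];cv2.imwrite('pics/s8.png',cv2.resize(p[y:y+80,x:x+80,::-1],(560,560),interpolation=cv2.INTER_CUBIC))"
```

```text
time: 13.5
eef_pos: [0.5042, 0.0978, 0.0859]
tcp_rot: [180.0, 0.2, -26.2]
ft_force: [-4.4, 5.0, -0.9]
finger_gap: 0.0145
grip_force: 78.7
TCP [0.5042 0.0978 0.0859] dist 0.0988 dir -26.0
```

```bash
python3 -m inch '[{"gripper":10,"dp":[0.3,7.3,0],"rotation":[0,0,-0.075]},{"gripper":10,"dp":[0.3,7.3,0],"rotation":[0,0,-0.075]},{"gripper":10,"dp":[0,0,0],"rotation":[0,0,0]},{"gripper":10,"dp":[-6,0,0],"rotation":[0,0,0]},{"gripper":10,"dp":[-10,0,0],"rotation":[0,0,0]},{"gripper":10,"dp":[-15,0,0],"rotation":[0,0,0]},{"gripper":10,"dp":[-20,0,0],"rotation":[0,0,0]},{"gripper":10,"dp":[-15,0,0],"rotation":[0,0,0]},{"gripper":10,"dp":[-3,0,0],"rotation":[0,0,0]},{"gripper":10,"dp":[0,0,0],"rotation":[0,0,0]}]' 80
python3 -c "
from ptr import ptr,meas; ptr(); meas()"
```

```text
time: 14.38
eef_pos: [0.4328, 0.1056, 0.0865]
tcp_rot: [180.0, 0.0, -17.8]
ft_force: [0.1, 0.3, -1.8]
finger_gap: 0.0143
grip_force: 78.6
TCP [0.4328 0.1056 0.0865] [180.    0.  -17.8] dist 0.1681 dir -17.7 F [ 0.1  0.3 -1.8] [-0.02  0.02 -0.04]
side [(0.031, [-132, -128, -124, -76, -72, -68, -64, -60, -56, -52, -48, -44, -40]), (0.034, [-132, -128, -124, -76, -72, -68, -64, -60, -56, -52, -48, -44]), (0.044, [144, 148, 152, 156, -132, -124, -72, -60, -56])]
top [(0.031, [-136, -132, -128]), (0.034, [-136, -132, -128]), (0.044, [-136, -132, -128, -76, -72])]
TCP [0.4344 0.1051 0.0866] [-1.7999e+02 -7.0000e-02 -1.7840e+01]
side fore n 412 tip a 0.1594 head b [-0.0266  0.028 ] z head 0.0844
side back n 207 tail a -0.0755 b mid 0.0042 slope [0.014 0.004] z 0.0892
top fore n 198 tip a 0.1579 head b [-0.0256  0.0279] z head 0.0875
top back n 26 tail a -0.0611 b mid 0.0018 slope [-0.572 -0.029] z 0.0905
```

The pointer reads about -132° (top view), on the double line. Now carrying the wrench to the shelf.

```bash
python3 -m inch '[{"gripper":10,"dp":[0,0,-18],"rotation":[0,0,0]},{"gripper":10,"dp":[0,0,-27],"rotation":[0,0,0]},{"gripper":10,"dp":[0,0,-20],"rotation":[0,0,0]},{"gripper":10,"dp":[0,0,0],"rotation":[0,0,-0.098]},{"gripper":10,"dp":[0,0,0],"rotation":[0,0,-0.098]},{"gripper":10,"dp":[0,0,0],"rotation":[0,0,-0.098]},{"gripper":10,"dp":[3,15,0],"rotation":[0,0,0]},{"gripper":10,"dp":[5.1,28.2,0],"rotation":[0,0,0]},{"gripper":10,"dp":[5.1,28.2,0],"rotation":[0,0,0]},{"gripper":10,"dp":[5.1,28.2,0],"rotation":[0,0,0]}]' 80
python3 -m inch '[{"gripper":10,"dp":[5.1,28.2,0],"rotation":[0,0,0]},{"gripper":10,"dp":[5.1,28.2,0],"rotation":[0,0,0]},{"gripper":10,"dp":[5.1,28.2,0],"rotation":[0,0,0]},{"gripper":10,"dp":[5.1,28.2,0],"rotation":[0,0,0]},{"gripper":10,"dp":[5.1,28.2,0],"rotation":[0,0,0]},{"gripper":10,"dp":[5.1,28.2,0],"rotation":[0,0,0]},{"gripper":10,"dp":[2.6,14,0],"rotation":[0,0,0]},{"gripper":10,"dp":[0,0,0],"rotation":[0,0,0]},{"gripper":10,"dp":[0,0,0],"rotation":[0,0,0]}]'
python3 -c "
from wr import meas; meas()"
```

```text
time: 15.42
eef_pos: [0.4508, 0.0039, 0.1513]
tcp_rot: [180.0, -0.0, -1.0]
ft_force: [0.4, 0.4, -0.8]
finger_gap: 0.0147
grip_force: 78.7
time: 16.17
eef_pos: [0.4803, -0.1785, 0.1509]
tcp_rot: [-180.0, 0.0, -1.1]
ft_force: [-0.3, -0.0, -2.7]
finger_gap: 0.0145
grip_force: 78.7
TCP [ 0.4803 -0.1785  0.1509] [-1.7996e+02  4.0000e-02 -1.0600e+00]
side fore n 355 tip a 0.1152 head b [-0.0286  0.0301] z head 0.1473
side back n 164 tail a -0.0754 b mid 0.006 slope [0.008 0.005] z 0.1526
top fore n 80 tip a 0.1153 head b [-0.0231  0.0295] z head 0.1514
top back n 33 tail a -0.0468 b mid 0.0016 slope [0.533 0.022] z 0.1554
```

```bash
python3 -m inch '[{"gripper":10,"dp":[0,0,15],"rotation":[0,0,0]},{"gripper":10,"dp":[0,0,25],"rotation":[0,0,0]},{"gripper":10,"dp":[0,0,25],"rotation":[0,0,0]},{"gripper":10,"dp":[0,0,20],"rotation":[0,0,0]},{"gripper":10,"dp":[0,0,12],"rotation":[0,0,0]},{"gripper":10,"dp":[0,0,6],"rotation":[0,0,0]},{"gripper":10,"dp":[0,0,3],"rotation":[0,0,0]},{"gripper":10,"dp":[0,0,3],"rotation":[0,0,0]},{"gripper":10,"dp":[0,0,2],"rotation":[0,0,0]},{"gripper":10,"dp":[0,0,2],"rotation":[0,0,0]}]' 80
python3 -m inch '[{"gripper":10,"dp":[0,0,1],"rotation":[0,0,0]},{"gripper":10,"dp":[0,0,1],"rotation":[0,0,0]},{"gripper":10,"dp":[0,0,0],"rotation":[0,0,0]},{"gripper":10,"dp":[0,0,0],"rotation":[0,0,0]}]' 60
```

```text
time: 17.1
eef_pos: [0.4807, -0.1784, 0.0389]
tcp_rot: [180.0, -0.1, -1.0]
ft_force: [0.0, -0.1, -2.3]
finger_gap: 0.0144
grip_force: 78.7
time: 17.43
eef_pos: [0.4804, -0.1785, 0.0365]
tcp_rot: [180.0, -0.0, -1.0]
ft_force: [-0.3, -0.1, -2.7]
finger_gap: 0.0146
grip_force: 78.7
```

```bash
python3 -m inch '[{"gripper":10,"dp":[0,0,1],"rotation":[0,0,0]},{"gripper":10,"dp":[0,0,1],"rotation":[0,0,0]},{"gripper":10,"dp":[0,0,0],"rotation":[0,0,0]},{"gripper":10,"dp":[0,0,0],"rotation":[0,0,0]}]' 60
python3 -m inch '[{"gripper":10,"dp":[0,0,1],"rotation":[0,0,0]},{"gripper":10,"dp":[0,0,0],"rotation":[0,0,0]},{"gripper":10,"dp":[0,0,0],"rotation":[0,0,0]}]' 60
```

```text
time: 17.77
eef_pos: [0.4803, -0.1784, 0.0342]
tcp_rot: [-180.0, 0.0, -1.0]
ft_force: [-0.6, 0.4, -1.8]
finger_gap: 0.0144
grip_force: 78.7
time: 18.02
eef_pos: [0.4804, -0.1784, 0.0333]
tcp_rot: [180.0, -0.0, -1.0]
ft_force: [-0.4, -0.1, -1.8]
finger_gap: 0.0147
grip_force: 78.7
```

```bash
python3 -m inch '[{"gripper":10,"dp":[0,0,0.7],"rotation":[0,0,0]},{"gripper":10,"dp":[0,0,0],"rotation":[0,0,0]},{"gripper":10,"dp":[0,0,0],"rotation":[0,0,0]}]' 60
python3 -m inch '[{"gripper":10,"dp":[0,0,0.7],"rotation":[0,0,0]},{"gripper":10,"dp":[0,0,0],"rotation":[0,0,0]},{"gripper":10,"dp":[0,0,0],"rotation":[0,0,0]}]' 60
```

```text
time: 18.27
eef_pos: [0.4804, -0.1785, 0.0327]
tcp_rot: [180.0, -0.0, -1.0]
ft_force: [0.2, -0.3, -1.2]
finger_gap: 0.0146
grip_force: 78.8
time: 18.52
eef_pos: [0.4804, -0.1785, 0.0326]
tcp_rot: [180.0, -0.0, -1.0]
ft_force: [-1.9, 0.1, 6.4]
finger_gap: 0.0144
grip_force: 79.8
```

Contact felt at z = 0.0326 (shelf height plus the 7.6 mm hold). Releasing and lifting away.

```bash
python3 -m inch '[{"gripper":20,"dp":[0,0,0],"rotation":[0,0,0]},{"gripper":30,"dp":[0,0,0],"rotation":[0,0,0]},{"gripper":38,"dp":[0,0,0],"rotation":[0,0,0]},{"gripper":38,"dp":[0,0,-5],"rotation":[0,0,0]},{"gripper":38,"dp":[0,0,-15],"rotation":[0,0,0]},{"gripper":38,"dp":[0,0,-35],"rotation":[0,0,0]},{"gripper":38,"dp":[0,0,-40],"rotation":[0,0,0]},{"gripper":38,"dp":[0,0,-40],"rotation":[0,0,0]},{"gripper":38,"dp":[0,0,-30],"rotation":[0,0,0]},{"gripper":38,"dp":[-20,-35,0],"rotation":[0,0,0]}]'
python3 -m inch '[{"gripper":38,"dp":[-20,-35,0],"rotation":[0,0,0]},{"gripper":38,"dp":[-20,-35,0],"rotation":[0,0,0]},{"gripper":38,"dp":[-15,-35,0],"rotation":[0,0,0]},{"gripper":38,"dp":[-15,-35,0],"rotation":[0,0,0]},{"gripper":38,"dp":[0,-35,0],"rotation":[0,0,0]},{"gripper":38,"dp":[0,-35,0],"rotation":[0,0,0]},{"gripper":38,"dp":[0,-35,0],"rotation":[0,0,0]},{"gripper":38,"dp":[0,-35,0],"rotation":[0,0,0]},{"gripper":38,"dp":[0,0,0],"rotation":[0,0,0]}]'
python3 - <<'E'
from ptr import *
ptr()
p,d,c=snap('top');cv2.imwrite('pics/t9.png',cv2.resize(p[110:260,220:420,::-1],(800,600),interpolation=cv2.INTER_CUBIC))
E
```

```text
time: 19.35
eef_pos: [0.4655, -0.1481, 0.2032]
tcp_rot: [179.5, -0.7, -1.2]
ft_force: [-0.2, -0.3, 0.3]
finger_gap: 0.038
grip_force: 0.0
time: 20.1
eef_pos: [0.395, 0.1426, 0.1973]
tcp_rot: [-179.9, -0.0, -0.7]
ft_force: [0.1, -0.9, -0.1]
finger_gap: 0.0377
grip_force: 0.0
TCP [0.395  0.1426 0.1973] [-179.9   -0.    -0.7] dist 0.2167 dir -24.0 F [ 0.1 -0.9 -0.1] [-0.03 -0.01  0.  ]
side [(0.031, [-132, -128, -124, -76, -72, -68, -64, -60, -56, -52, -48, -44, -40]), (0.034, [-132, -128, -124, -76, -72, -68, -64, -60, -56, -52, -48, -44]), (0.044, [-132, -124, -72, -60, -56])]
top [(0.031, [-136, -132, -128]), (0.034, [-136, -132, -128]), (0.044, [-136, -132, -128, -76, -72])]
```

View pics/t9.png

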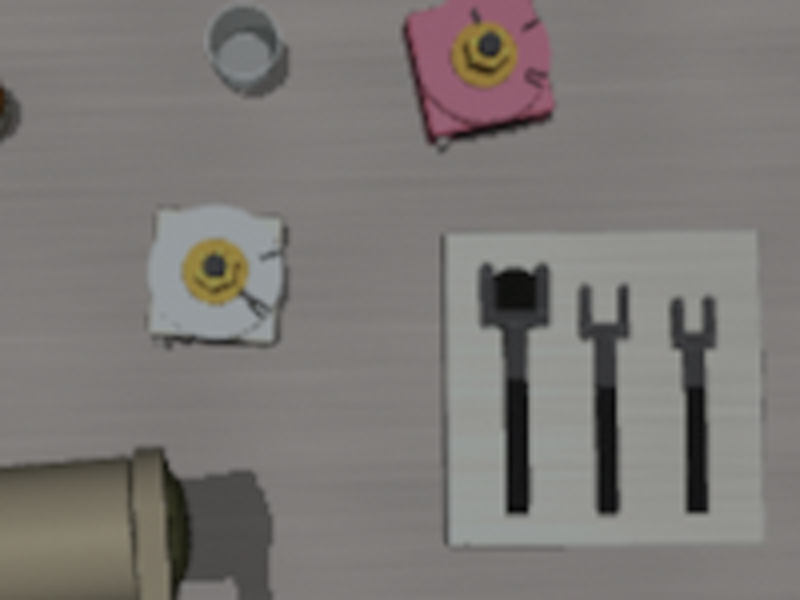

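The wrench lies on the silhouette: grip at (516,445), with the jaw framing the round spot at (515,290). Its tail is level with the neighbours' tails, and the pointer at (258,302) is between the two lines of the double mark. The arm is clear of everything.

```bash
python3 -c "
from station import order; print(order.finish_job())"
```

```text
the job is handed in; nothing more can be done
None
```

The job is handed in at about 20 s of the 61 s limit, though the judge returned no verdict: the nut was turned by hand to the single line and by wrench to the double line, and the wrench lies on its silhouette, jaw like its neighbours.

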